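# Two-key start of the sieve shaker

### The arm

A 6-joint arm with a two-finger parallel gripper is mounted at the origin on a cart in front of the work surface, level with it; the furniture and walls round the work are solid. World frame = base frame: x ahead of the robot, y to its left, z up, the work surface at z = 0. Lengths are in mm, angles in rad, forces in N, time in s.
With the tool pointing down it reaches from about 300 to 750 mm from the base axis. Payload 8.5 kg.
Tool frame: the origin (TCP) lies on the front face of the gripper's body, between the roots of the fingers; the fingertips stand 64 mm ahead of it and the grasp point (between the pads) lies 45 mm ahead of it; z points along the fingers, y is the line along which they close (so a half turn about z gives the same grasp; the last joint's range is limited). The gripper opens to 88 mm and grips with 3 to 60 N. Pads are 18 mm wide; open, the fingers measure 123 mm over their backs; the gripper's body (75 mm by 187 mm) begins 45 mm behind the grasp point.
Start: joints at [0.997, 0.381, 1.297, -0, 1.464, -0.215], TCP at [193.124, 514.96, 302.748] pointing down, gripper open.
Joint ranges: [-3.11, 3.11], [-0.89, 2.33], [0.22, 2.48], [-1.42, 4.56], [0.17, 2.85], [-2.88, 2.88]. Speed limits (rad/s): [2.39, 2.39, 3.14, 3.14, 3.14, 3.14].

### API

Orientations are given as a rotation vector (axis times angle).
In Python, from rig import r, optics, job gives the robot as it stands.
- The arm moves only by the shell command python3 -m pendant 'ROWS' [FORCE]. ROWS is JSON, one flat list of numbers, 7 for each row, row after row: the closure, from 0 (fully open) to 1 (shut), then the shift along the tool's x, y, z in mm, then the turn, a rotation vector about the tool's x, y, z in rad. In form: [hand, dx, dy, dz, rx, ry, rz, hand, dx, dy, dz, rx, ry, rz, ...]. A call has 1 to 8 rows; each row is the pose to reach, as a shift and turn from the pose commanded when the call began, along the tool's axes at that moment; what a row does not reach only later rows make up. A row lasts 1/12 s, in which the tool goes at most 41.7 mm and 7.16 degrees, less where a joint would pass 70% of its speed; a pose out of reach is approached as far as the arm can. A call with a gripper value outside its range is refused whole. The fingers move at their own pace and stop on an object; FORCE is the grip in N (left out, the last holds). Time passes only in rows, so rows that repeat a pose let the fingers close. It gives the time, the measured TCP pose, the force, the opening and the grip force at its end, in the units of the state.
- r.get_obs(): the state, without advancing time (a new reading comes with each control period).
- optics.read_camera(name): name is "scene" or "top" or "wrist"; returns a dict with "img" (420x560x3 uint8, red, green, blue), "camera_matrix" (3x3 intrinsics, pixels), "k1" (the pictures are not rectified: a ray, as slopes to the right and down, at radius r is drawn at 1 + k1 r^2 times it, then the intrinsics apply), "R" (3x3) and "t" (3): a world point X has camera coordinates R X + t. Camera axes: x right, y down, z forward; pixel columns grow to the right and rows downward; lengths in mm; the calibration is good to about 2 mm. A picture is of the moment at which its call begins. There is no depth.
- job.close_job(): hands the job in; it is judged then, once.
The state is a dict: "clock": time; "joints": joint angles; "qd": joint speeds; "effort": joint torques, N m; "tcp_pos": TCP position; "orientation": TCP orientation; "force": force on the tool from outside, world axes, zero at the start; "torque": the same for the moment, N m; "width": opening from 0.0 (shut) to 1.0 (fully open); "gripper_force": force on a finger pad.
Only numpy, scipy, OpenCV 4.12 (cv2) and the standard library are available. Lean on these libraries where they do the work, as an engineer would, in place of code of your own. Each camera call takes 0.05 s, during which the arm holds its last target. There are 200 camera calls.

### The job

Start the sieve shaker at its control box on the bench: with the fingertips push the sliding guard all the way back off the two round start keys, then press both start keys together, one fingertip on each, and hold them fully down for about three seconds, then let go and move clear. The guard stays back; do not press either start key alone, leave the small square stop key alone, and do not pick up or shift any of the things standing about.

Things in the scene. Friction and masses are not known exactly. Their poses are not given: they have to be found in the camera images.
- control_box: Shaker's control box, fixed to the bench; (all in mm) 130 deep (x), 200 wide (y), flat top 40 above the bench. Origin: centre of the underside, on the bench; z up, +x to its back, roughly away from the robot (turned up to 26 degrees), +y to its left. In a row at x=-32: right start key y=-57, left start key y=+7 (both under the sliding guard at first), stop key y=+72.
- guard (a joint): Slide of the sheet-metal guard, m: starts 0 to 0.010 (over the start keys); 0.060 = back stop, keys free. Slides level along the box's +x, friction 1.5 N, stays where left. In mm: plate 44 (x) x 122 (y), open in front, 60 to 63 above the bench, on thin side legs; an upright flange 3 thick on its front edge reaches up to 81. A tip pushing it must stay above the keys' tops at 55.
- guard_flange (a point): Middle of the front face of the guard's upright flange (the face that looks to the box's -x, to the robot), 72 mm above the bench, 22 in front of the guard's middle; it moves with the guard. The flange reaches 61 mm to either side along y and 9 mm up and down from here.
- key_left (a joint): Travel of the left start key in m: 0 = up, 0.008 = fully down, straight down. Spring: 0.3 N at first, 4.1 N when fully down (so about 8 N for both keys together). It springs up when let go.
- key_right (a joint): The same for the right start key: 0 = up, 0.008 = fully down; the same spring.
- key_left_top (a point): Centre of the flat top of the left start key: a round key 32 mm dia, top 55 mm above the bench when up, 47 mm when down; round it a flat steel collar 40 mm dia whose top is 44 mm above the bench. It moves with the key.
- key_right_top (a point): Centre of the flat top of the right start key, same shape and size. The two keys' centres are 64 mm apart, with 32 mm between their edges.
- stop_key (a joint): Travel of the stop key in m: 0 = up, 0.004 = fully down. To be left alone.
- stop_key_top (a point): Centre of the top of the stop key: a smaller square key, 22 x 22 mm, top 49 mm above the bench, not under the guard.
- weight_200: Loose bystander: brass check weight with a knob, 30 dia x 42 mm; beside the right end of the box. Origin: centre of its underside. Not to be moved.
- rubber_stopper: Loose bystander: rubber stopper, 33 dia x 30 mm; beside the left end of the box. Origin: centre of its underside. Not to be moved.
- marker_pen: Loose bystander: marker pen lying down, 18 x 132 x 19 mm; in front of the box. Origin: centre of its underside. Not to be moved.
- sample_jar_1: Loose bystander: screw-cap sample jar, 64 dia x 85 mm; elsewhere on the bench. Origin: centre of its underside. Not to be moved.
- sample_jar_2: Loose bystander: screw-cap sample jar, 56 dia x 70 mm; elsewhere on the bench. Origin: centre of its underside. Not to be moved.
- moisture_tin_3: Loose bystander: small round lidded tin, 54 dia x 30 mm; elsewhere on the bench. Origin: centre of its underside. Not to be moved.
There are look-alikes about, which are no part of the job. Of the things that look like the control_box, the larger one is meant.

How it is judged:
By the outcome, as a careful person would: the job done as asked, in the order asked, and still so for the second after the job is handed in, with the robot touching nothing.
It also fails if it takes over 45 s, if anything falls off the work surface, if the arm or the gripper's body presses on something with over 40 N, if the wrist force passes 120 N, or if a joint passes its speed limit or range.

## Working session

There is one attempt and no reset: what is moved stays moved. The work goes in short steps, Python scripts to look and compute and a shell command to move; the robot and the scene stay as the last step left them, time stands still between calls to the robot, and variables do not carry over. Pictures are saved under pics/ and viewed, at most 10 in all, crops included, and the job is handed in when it is done.

```bash
mkdir -p pics; ls
python3 - <<'E'
from rig import r,optics,job
import cv2,pickle
o=r.get_obs();print(o['clock'],o['tcp_pos'],o['orientation'],o['force'],o['width'])
for n in("scene","top"):
    c=optics.read_camera(n);pickle.dump(c,open(f'pics/{n}.pkl','wb'));cv2.imwrite(f'pics/{n}1.png',c['img'][:,:,::-1]);print(n,c['camera_matrix'],c['k1'],c['R'],c['t'])
E
```

```text
pics
0.0 [193.02720282 514.80429793 302.14912131] [-5.60473778e-01 -3.09063874e+00  2.09731506e-03] [ 0.79014638 -0.44910332 -0.61818368] 0.9975591168934369
scene [[511.49470015   0.         282.41428927]
 [  0.         511.49470015 211.69518452]
 [  0.           0.           1.        ]] 0.06267375326385317 [[-0.63383266 -0.77315318  0.02214312]
 [-0.37049222  0.27835107 -0.88614682]
 [ 0.67896367 -0.56987265 -0.46287524]] [ 306.27497233  223.55135668 1243.14437654]
top [[417.75490003   0.         278.96456198]
 [  0.         417.75490003 210.55658076]
 [  0.           0.           1.        ]] -0.057764039259511755 [[-0.02015099 -0.99969346  0.01438459]
 [-0.98032005  0.01693034 -0.19668749]
 [ 0.19638366 -0.01806495 -0.98036071]] [  -1.67880712  466.97652383 1075.75840263]
```

View pics/top1.png

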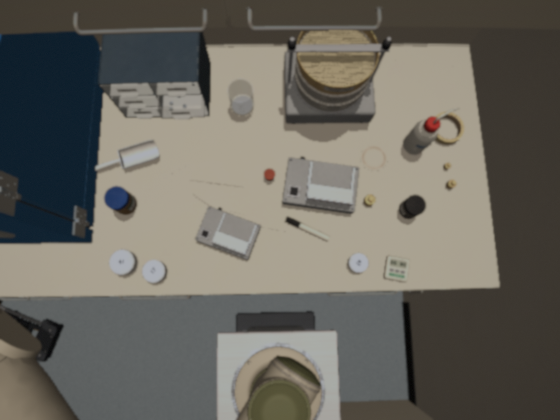

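View pics/scene1.png

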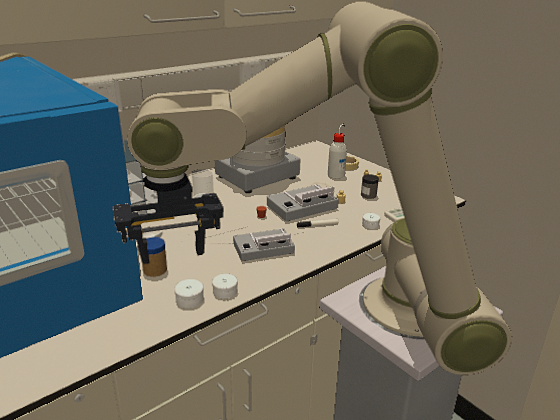

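The top view shows two look-alike boxes: a larger one at about (321,184) and a smaller one at about (229,232). The pen is at (307,229), the weight at (370,200) and the stopper at (270,175). I choose the larger box and will check it in a close crop.

```bash
cat > h.py <<'E'
import numpy as np,cv2
def proj(c,X):
    P=np.atleast_2d(X)@c['R'].T+c['t'];s=P[:,:2]/P[:,2:];s=s*(1+c['k1']*(s**2).sum(1,keepdims=True))
    K=c['camera_matrix'];return s*[K[0,0],K[1,1]]+K[:2,2]
def back(c,uv,z):
    K=c['camera_matrix'];d=(np.array(uv,float)-K[:2,2])/[K[0,0],K[1,1]];s=d.copy()
    for _ in range(20): s=d/(1+c['k1']*(s@s))
    C=-c['R'].T@c['t'];v=c['R'].T@np.array([*s,1]);return C+v*(z-C[2])/v[2]
def box(p,L):  # p=x,y,yaw ; L box-frame pts mm
    L=np.atleast_2d(L).astype(float);q=L.copy();a=p[2]
    q[:,0]=p[0]+np.cos(a)*L[:,0]-np.sin(a)*L[:,1];q[:,1]=p[1]+np.sin(a)*L[:,0]+np.cos(a)*L[:,1];return q
E
python3 - <<'E'
import pickle
from h import *
c=pickle.load(open('pics/top.pkl','rb'));s=pickle.load(open('pics/scene.pkl','rb'))
a=cv2.resize(c['img'][145:225,260:390],None,fx=6,fy=6,interpolation=cv2.INTER_CUBIC)
cv2.imwrite('pics/c1.png',a[:,:,::-1])
b=cv2.resize(s['img'][170:240,255:355],None,fx=8,fy=8,interpolation=cv2.INTER_CUBIC)
cv2.imwrite('pics/c2.png',b[:,:,::-1])
E
```

```text
(no output)
```

View pics/c1.png

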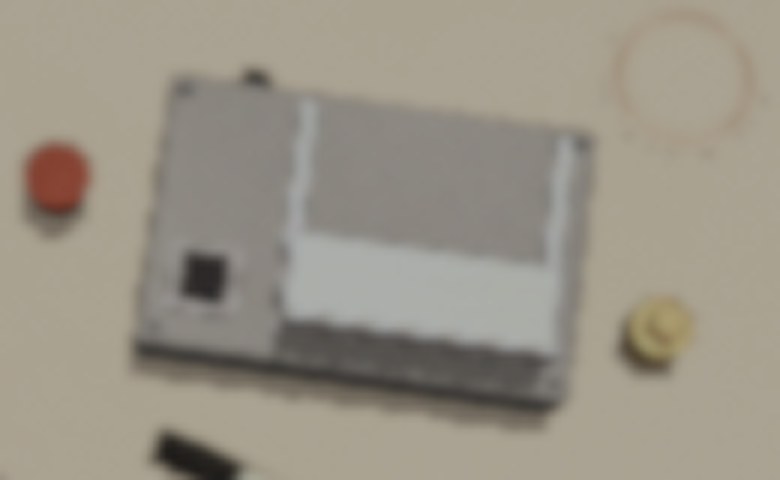

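View pics/c2.png

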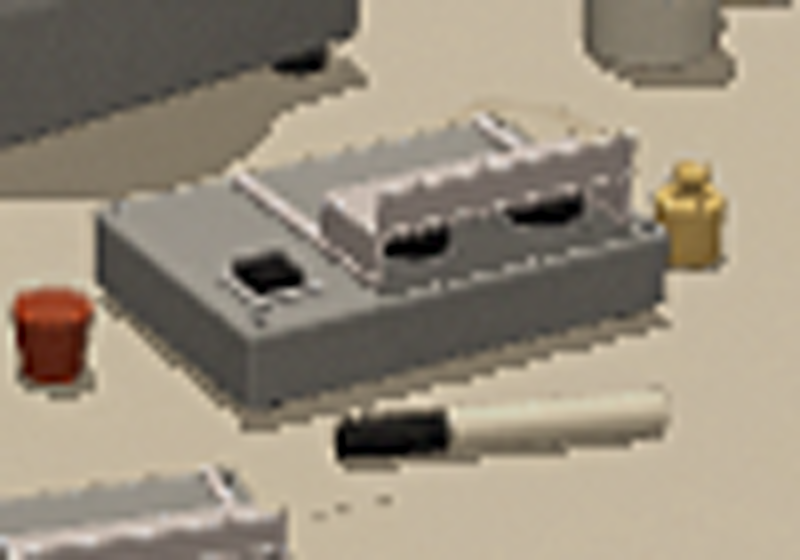

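Both crops show the larger box with its guard forward over two dark round keys. The square stop key is at its left: crop (206,277) in top and (267,270) in scene. I now fit the box pose and the guard slide.

Run:
```python
import pickle
from h import *
from scipy.optimize import least_squares
t=pickle.load(open('pics/top.pkl','rb'));s=pickle.load(open('pics/scene.pkl','rb'))
T=lambda a:(np.array(a,float)+.5)/6-.5+[260,145]
S=lambda a:(np.array(a,float)+.5)/8-.5+[255,170]
LT=[[65,100,40],[65,-100,40],[-65,-100,40],[-65,100,40],[-32,72,49]];uT=T([[172,78],[592,135],[562,393],[138,342],[206,277]])
LS=[[65,100,40],[-65,100,40],[-65,-100,40],[-32,72,49]];uS=S([[97,210],[250,340],[662,235],[267,270]])
f=lambda p:np.r_[(proj(t,box(p,LT))-uT).ravel(),(proj(s,box(p,LS))-uS).ravel()]
q=least_squares(f,[530,-100,-.1],x_scale=[1,1,.01]);p=q.x;print(p,np.degrees(p[2]),np.round(q.fun,1))
for k,g in dict(T=(t,uT,LT),S=(s,uS,LS)).items():
    w=least_squares(lambda p:(proj(g[0],box(p,g[2]))-g[1]).ravel(),p,x_scale=[1,1,.01]).x;print(k,w)
# guard: flange-front x in box frame, from top edge points z=81
def inbox(X): return np.array([[np.cos(p[2]),np.sin(p[2])],[-np.sin(p[2]),np.cos(p[2])]])@(X[:2]-p[:2])
for c,u,z in [(t,T([282,318]),81),(t,T([552,352]),81),(t,T([290,232]),63),(t,T([555,265]),63),(s,S([380,190]),81),(s,S([632,135]),81),(s,S([383,235]),63)]: print(z,inbox(back(c,u,z)))
for n,x in dict(kr=[-32,-57,55],kl=[-32,7,55],mid=[-32,-25,55],stop=[-32,72,49]).items(): print(n,box(p,x).round(1))
print('pen',back(t,[307,229],10),'w',back(t,[370,200],20),'st',back(t,[270,175],15))
```

```text
[ 5.40803320e+02 -1.26923235e+02 -1.50286870e-01] -8.610803341446223 [-0.6 -0.8  0.8 -1.   1.5  1.6 -0.9  0.5 -0.4  0.1 -1.7 -0.1 -0.2 -0.1
  1.1 -0.5 -0.  -0.1]
T [ 5.41146142e+02 -1.26693603e+02 -1.49929502e-01]
S [ 5.39503517e+02 -1.27063615e+02 -1.57775541e-01]
81 [-53.50493846  36.44467802]
81 [-52.86637039 -82.51153981]
63 [-9.42847277 36.56887543]
63 [ -8.60572625 -82.99624626]
81 [-48.41387252  31.34321788]
81 [-53.04558346 -85.89691069]
63 [-51.92567933  31.34646464]
kr [[ 500.6 -178.5   55. ]]
kl [[ 510.2 -115.2   55. ]]
mid [[ 505.4 -146.9   55. ]]
stop [[519.9 -50.9  49. ]]
pen [421.01828444 -87.26494471  10.        ] w [ 497.71792016 -264.70369317   20.        ] st [575.51332694  12.14438748  15.        ]
```

```bash
cat > go.py <<'E'
import sys,json
from h import *
from rig import r
from scipy.spatial.transform import Rotation as Ro
p=json.load(open('p.json')) 
def show():
    o=r.get_obs();R=Ro.from_rotvec(o['orientation']).as_matrix();tip=o['tcp_pos']+64*R[:,2];a=p[2]
    B=np.array([[np.cos(a),np.sin(a),0],[-np.sin(a),np.cos(a),0],[0,0,1]]);tb=B@(tip-[p[0],p[1],0])
    print('clk',round(o['clock'],2),'tip box',tb.round(1),'F box',(B@o['force']).round(1),'w',round(o['width'],3),'z',R[:,2].round(4))
    return o,R,tip,B
def to(x,y,z):  # tool-frame shift+turn to bring tip centre to box point, tool y along box y, z down
    o,R,tip,B=show();a=p[2]
    G=np.array([[-np.cos(a),-np.sin(a),0],[-np.sin(a),np.cos(a),0],[0,0,-1]])
    tcp=box(p,[x,y,z])[0]-64*G[:,2]
    print('shift',(R.T@(tcp-o['tcp_pos'])).round(1),'turn',Ro.from_matrix(R.T@G).as_rotvec().round(4))
if __name__=='__main__': to(*map(float,sys.argv[1:4]))
E
echo '[540.8,-126.9,-0.1505]'>p.json; python3 go.py -95 -25 180
```

```text
clk 0.1 tip box [-440.1  582.3  238.2] F box [ 0.3 -0.  -0.1] w 0.997 z [-7.0e-04 -1.1e-03 -1.0e+00]
shift [-463.2 -522.8   58.7] turn [-0.0012 -0.0004 -0.2083]
```

```bash
python3 -m pendant '[0.47,-463,-523,20,0,0,-0.208,0.47,-463,-523,20,0,0,-0.208,0.47,-463,-523,20,0,0,-0.208,0.47,-463,-523,20,0,0,-0.208,0.47,-463,-523,20,0,0,-0.208,0.47,-463,-523,20,0,0,-0.208,0.47,-463,-523,20,0,0,-0.208,0.47,-463,-523,20,0,0,-0.208]'; python3 go.py -95 -25 180
```

```text
clock: 0.77
tcp_pos: [311.7, 203.6, 293.2]
orientation: [0.236, 3.133, -0.0]
force: [0.9, -0.1, 1.5]
width: 0.529
gripper_force: 0.0
clk 0.77 tip box [-276.1  292.4  229.2] F box [0.9 0.1 1.5] w 0.529 z [ 1.e-04 -0.e+00 -1.e+00]
shift [-181.  -317.4   49.2] turn [-0.      0.0001  0.0003]
```

```bash
python3 -m pendant '[0.47,-181,-317,49,0,0,0,0.47,-181,-317,49,0,0,0,0.47,-181,-317,49,0,0,0,0.47,-181,-317,49,0,0,0,0.47,-181,-317,49,0,0,0,0.47,-181,-317,49,0,0,0,0.47,-181,-317,49,0,0,0,0.47,-181,-317,49,0,0,0]'
python3 - <<'E'
from rig import optics
import cv2,pickle
from h import *
from go import *
show()
c=optics.read_camera('wrist');pickle.dump(c,open('pics/w1.pkl','wb'))
i=c['img'][:,:,::-1].copy()
for L,col in (([65,100,40],(0,0,255)),([65,-100,40],(0,0,255)),([-65,100,40],(0,0,255)),([-65,-100,40],(0,0,255)),([-32,72,49],(0,255,0)),([-32,-57,55],(255,0,0)),([-32,7,55],(255,0,0)),([-52,36,81],(0,255,255)),([-52,-86,81],(0,255,255))):
    u=proj(c,box(p,L))[0]; print(L,u.round())
    if abs(u).max()<2000: cv2.circle(i,tuple(int(v) for v in u.round()),3,col,1)
cv2.imwrite('pics/w1.png',i)
E
```

```text
clock: 1.43
tcp_pos: [430.7, -105.1, 248.5]
orientation: [-0.238, -3.132, -0.0]
force: [1.1, 0.2, -0.3]
width: 0.534
gripper_force: 0.0
clk 1.43 tip box [-112.1    5.1  184.5] F box [ 1.   0.4 -0.3] w 0.534 z [-2.e-04  2.e-04 -1.e+00]
[65, 100, 40] [366. 373.]
[65, -100, 40] [165. 373.]
[-65, 100, 40] [379. 252.]
[-65, -100, 40] [151. 252.]
[-32, 72, 49] [347. 291.]
[-32, -57, 55] [198. 294.]
[-32, 7, 55] [273. 295.]
[-52, 36, 81] [310. 288.]
[-52, -86, 81] [154. 287.]
```

View pics/w1.png

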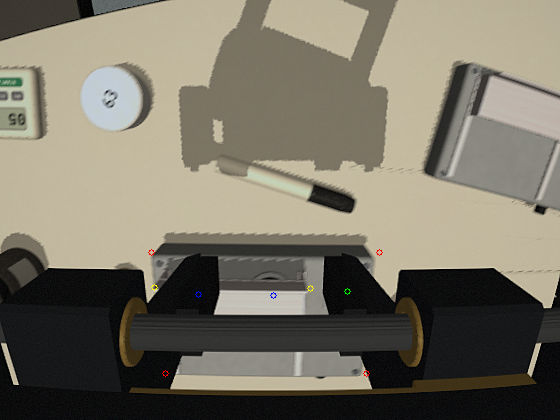

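The wrist view shows the box front edge at row ~250, where the fit put it (252). The front corners are within a few pixels and the guard is still forward. Next I go down in front of the flange.

```bash
python3 go.py -85 -25 70
```

```text
clk 1.48 tip box [-108.7   -0.2  183.6] F box [ 4.4 -4.7 -1.4] w 0.529 z [ 7.0e-04 -2.3e-03 -1.0e+00]
shift [-23.7 -24.6 113.7] turn [-0.0022  0.0011 -0.004 ]
```

```bash
python3 -m pendant '[0.47,0,0,0,0,0,0,0.47,0,0,0,0,0,0,0.47,0,0,0,0,0,0]' >/dev/null; python3 go.py -85 -25 70
```

```text
clk 1.73 tip box [-113.2    8.1  184.9] F box [-0.2 -0.1 -0.1] w 0.53 z [-6.e-04  5.e-04 -1.e+00]
shift [-28.2 -33.2 114.9] turn [ 0.0004 -0.0006  0.0005]
```

```bash
python3 -m pendant '[0.47,-28,-33,30,0,0,0,0.47,-28,-33,60,0,0,0,0.47,-28,-33,90,0,0,0,0.47,-28,-33,115,0,0,0,0.47,-28,-33,115,0,0,0,0.47,-28,-33,115,0,0,0,0.47,-28,-33,115,0,0,0,0.47,-28,-33,115,0,0,0]' >/dev/null
python3 - <<'E'
from rig import optics
import cv2,pickle
from go import *
to(-66,-25,70)
c=optics.read_camera('wrist');pickle.dump(c,open('pics/w2.pkl','wb'))
i=c['img'][:,:,::-1].copy()
for L in ([-65,100,40],[-65,-100,40],[-32,72,49],[-32,-57,55],[-32,7,55],[-52,36,81],[-52,-86,81]):
    u=proj(c,box(p,L))[0]; print(L,u.round())
    if abs(u).max()<2000: cv2.circle(i,tuple(int(v) for v in u.round()),3,(0,0,255),1)
cv2.imwrite('pics/w2.png',i)
E
```

```text
clk 2.4 tip box [-83.8 -25.6  71.7] F box [-0.3 -0.1  0.4] w 0.533 z [ 0.0028 -0.0018 -1.    ]
shift [-18.    0.5   1.8] turn [-0.0013  0.0031  0.0006]
[-65, 100, 40] [491. 278.]
[-65, -100, 40] [136. 279.]
[-32, 72, 49] [443. 339.]
[-32, -57, 55] [212. 348.]
[-32, 7, 55] [331. 348.]
[-52, 36, 81] [405. 346.]
[-52, -86, 81] [138. 345.]
```

View pics/w2.png

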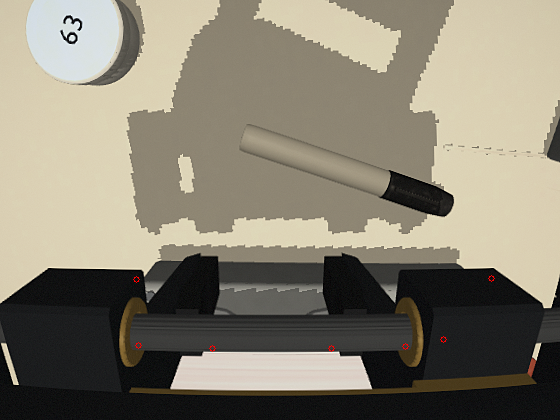

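Run:
```python
import pickle
from go import *
c=pickle.load(open('pics/w2.pkl','rb'))
for L in ([-65,100,0],[-65,-100,0],[-65,-25,40],[-52,7,44],[-52,-57,44],[-75,-25,0]): print(L,proj(c,box(p,L))[0].round())
i=c['img'][235:325,120:500,::-1];i=cv2.resize(np.clip(i*1.8,0,255).astype('u1'),None,fx=2.1,fy=4,interpolation=cv2.INTER_CUBIC)
cv2.imwrite('pics/w2c.png',i)
```

```text
[-65, 100, 0] [458. 252.]
[-65, -100, 0] [157. 253.]
[-65, -25, 40] [271. 280.]
[-52, 7, 44] [330. 305.]
[-52, -57, 44] [213. 305.]
[-75, -25, 0] [271. 239.]
```

View pics/w2c.png

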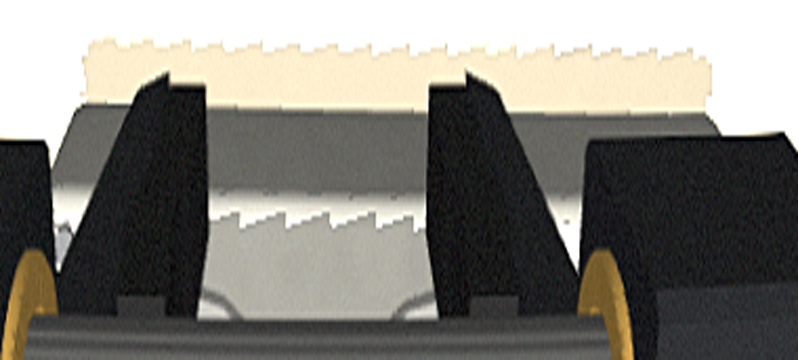

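The crop shows the box front and both key collars centred between the fingers, at column 271 as predicted, and within ~1.5 mm in x. Now I push the guard.

```bash
python3 -m pendant '[0.47,-10,0,1,0,0,0,0.47,-18,0,1,0,0,0,0.47,-24,0,1,0,0,0,0.47,-30,0,1,0,0,0,0.47,-36,0,1,0,0,0,0.47,-42,0,1,0,0,0,0.47,-48,0,1,0,0,0,0.47,-54,0,1,0,0,0]'; python3 -m pendant '[0.47,-6,0,0,0,0,0,0.47,-11,0,0,0,0,0,0.47,-16,0,0,0,0,0,0.47,-19,0,0,0,0,0,0.47,-21,0,0,0,0,0,0.47,-21,0,0,0,0,0]'; python3 go.py -3 -25 70
```

```text
clock: 3.12
tcp_pos: [507.2, -147.9, 132.9]
orientation: [-0.237, -3.132, -0.0]
force: [-1.5, -0.5, 1.4]
width: 0.527
gripper_force: 0.9
clock: 3.62
tcp_pos: [527.9, -151.0, 132.9]
orientation: [0.236, 3.132, 0.0]
force: [0.0, -0.1, 0.2]
width: 0.526
gripper_force: 0.0
clk 3.62 tip box [ -9.1 -25.7  68.9] F box [ 0.1 -0.1  0.2] w 0.526 z [ 4.e-04  0.e+00 -1.e+00]
shift [-6.2  0.8 -1.1] turn [ 0.0001  0.0004 -0.0002]
```

```bash
python3 -m pendant '[0.47,-2,0,0,0,0,0,0.47,-4,0,0,0,0,0,0.47,-5,0,0,0,0,0,0.47,-6,0,0,0,0,0]'; python3 -m pendant '[0.47,-1,0,0,0,0,0,0.47,-2,0,0,0,0,0]';python3 -m pendant '[0.47,-1,0,0,0,0,0,0.47,-2,0,0,0,0,0]'; python3 go.py 0 -25 70
```

```text
clock: 3.95
tcp_pos: [533.4, -151.8, 132.9]
orientation: [-0.237, -3.132, -0.0]
force: [-2.7, 0.3, 0.8]
width: 0.529
gripper_force: 0.8
clock: 4.12
tcp_pos: [534.9, -152.0, 132.8]
orientation: [-0.237, -3.131, -0.0]
force: [-7.9, -0.5, 3.7]
width: 0.527
gripper_force: 3.9
clock: 4.28
tcp_pos: [535.5, -152.1, 132.7]
orientation: [-0.237, -3.126, -0.001]
force: [-16.6, 0.6, 8.6]
width: 0.535
gripper_force: 8.4
clk 4.28 tip box [ -1.9 -25.7  68.7] F box [-16.5  -1.9   8.6] w 0.535 z [-0.0061  0.0013 -1.    ]
shift [-1.5  0.8 -1.3] turn [ 0.0004 -0.0062 -0.0007]
```

```bash
python3 -m pendant '[0.47,4,0,0,0,0,0,0.47,12,0.5,0,0,0,0,0.47,24,0.5,0,0,0,0,0.47,32,0.5,0,0,0,0,0.47,32,0.5,0,0,0,0,0.47,32,0.5,0,0,0,0]'
python3 - <<'E'
from rig import optics
from go import *
to(-31,-25,70)
c=optics.read_camera('wrist');i=np.clip(c['img'][:,:,::-1]*1.6,0,255).astype('u1')
for L in ([-31,-57,55],[-31,7,55],[-50,-57,44],[-50,7,44]):
    u=proj(c,box(p,L))[0]; print(L,u.round());cv2.circle(i,tuple(int(v) for v in u.round()),2,(0,0,255),1)
t=optics.read_camera('scene')['img'][160:250,240:370,::-1]
i=i[180:400,80:480];t=cv2.resize(t,(400,277),interpolation=cv2.INTER_CUBIC)
cv2.imwrite('pics/w3.png',np.vstack([i,t]))
E
```

```text
clock: 4.78
tcp_pos: [505.9, -147.3, 133.2]
orientation: [0.237, 3.132, -0.0]
force: [-0.2, -0.3, -0.1]
width: 0.528
gripper_force: 0.0
clk 4.78 tip box [-31.4 -25.4  69.2] F box [-0.1 -0.3 -0.1] w 0.528 z [ 9.e-04 -3.e-04 -1.e+00]
shift [-0.5  0.4 -0.8] turn [-0.0002  0.0009 -0.0006]
[-31, -57, 55] [205. 262.]
[-31, 7, 55] [337. 262.]
[-50, -57, 44] [207. 218.]
[-50, 7, 44] [335. 218.]
```

View pics/w3.png

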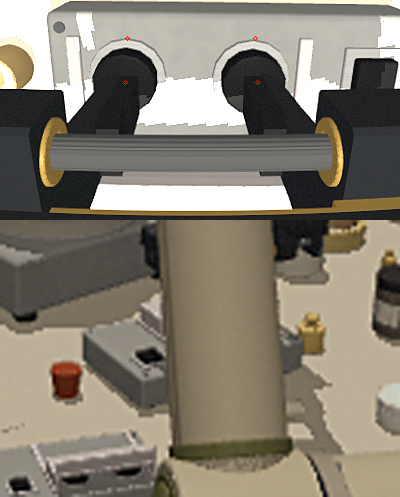

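The wrist view shows the guard back and both keys uncovered. Their tops lie under the two fingertips, at crop columns 127 and 255, matching the markers. Now I press both together.

```bash
python3 -m pendant '[0.47,0,0,6,0,0,0,0.47,0,0,11,0,0,0,0.47,0,0,11,0,0,0,0.47,0,0,16,0,0,0,0.47,0,0,21,0,0,0,0.47,0,0,24,0,0,0,0.47,0,0,24,0,0,0]'; python3 go.py -31 -25 46
```

```text
clock: 5.47
tcp_pos: [506.0, -147.2, 110.8]
orientation: [0.236, 3.131, -0.001]
force: [-7.3, 3.9, 24.3]
width: 0.531
gripper_force: 12.5
clk 5.47 tip box [-31.2 -25.3  46.8] F box [-7.8  2.7 24.3] w 0.531 z [ 0.0015 -0.001  -1.    ]
shift [-0.3  0.3  0.8] turn [-0.0007  0.0016  0.    ]
```

Both are at the bottom (24 N, tips at 46.8). I hold for about 3 s, then lift straight up.

```bash
H='-m pendant'; 
python3 -m pendant '[0.47,0,0,0,0,0,0,0.47,0,0,0,0,0,0,0.47,0,0,0,0,0,0,0.47,0,0,0,0,0,0,0.47,0,0,0,0,0,0,0.47,0,0,0,0,0,0,0.47,0,0,0,0,0,0,0.47,0,0,0,0,0,0]' | grep -E 'clock|^force'
python3 -m pendant '[0.47,0,0,0,0,0,0,0.47,0,0,0,0,0,0,0.47,0,0,0,0,0,0,0.47,0,0,0,0,0,0,0.47,0,0,0,0,0,0,0.47,0,0,0,0,0,0,0.47,0,0,0,0,0,0,0.47,0,0,0,0,0,0]' | grep -E 'clock|^force'
python3 -m pendant '[0.47,0,0,0,0,0,0,0.47,0,0,0,0,0,0,0.47,0,0,0,0,0,0,0.47,0,0,0,0,0,0,0.47,0,0,0,0,0,0,0.47,0,0,0,0,0,0,0.47,0,0,0,0,0,0,0.47,0,0,0,0,0,0]' | grep -E 'clock|^force'
python3 -m pendant '[0.47,0,0,0,0,0,0,0.47,0,0,0,0,0,0,0.47,0,0,0,0,0,0,0.47,0,0,0,0,0,0,0.47,0,0,0,0,0,0,0.47,0,0,0,0,0,0,0.47,0,0,0,0,0,0,0.47,0,0,0,0,0,0]' | grep -E 'clock|^force'
python3 -m pendant '[0.47,0,0,0,0,0,0,0.47,0,0,0,0,0,0,0.47,0,0,0,0,0,0,0.47,0,0,0,0,0,0]' | grep -E 'clock|^force'
python3 -m pendant '[0.47,0,0,-8,0,0,0,0.47,0,0,-16,0,0,0,0.47,0,0,-35,0,0,0,0.47,0,0,-65,0,0,0,0.47,0,0,-95,0,0,0,0.47,40,0,-120,0,0,0,0.47,75,0,-140,0,0,0,0.47,75,0,-140,0,0,0]'
python3 -m pendant '[0.47,80,90,-20,0,0,0,0.47,80,90,-20,0,0,0,0.47,80,90,-20,0,0,0,0.47,80,90,-20,0,0,0,0.47,80,90,-20,0,0,0]' |grep clock
python3 - <<'E'
from rig import optics
from go import *
show();c=optics.read_camera('top');i=c['img'][120:260,200:420,::-1]
cv2.imwrite('pics/f.png',cv2.resize(i,None,fx=3.5,fy=3.5,interpolation=cv2.INTER_CUBIC))
E
```

```text
clock: 6.13
force: [-6.6, 2.1, 25.0]
clock: 6.8
force: [-6.1, 3.3, 24.5]
clock: 7.47
force: [-6.6, 2.6, 25.3]
clock: 8.13
force: [-7.2, 2.9, 24.2]
clock: 8.47
force: [-5.8, 3.5, 24.7]
clock: 9.13
tcp_pos: [428.6, -134.9, 251.6]
orientation: [0.236, 3.131, -0.002]
force: [1.3, -0.9, 1.3]
width: 0.532
gripper_force: 0.0
clock: 9.55
clk 9.55 tip box [-187.    65.6  205.2] F box [ 0.5 -0.8  0.7] w 0.532 z [ 1.1e-03 -5.0e-04 -1.0e+00]
```

View pics/f.png

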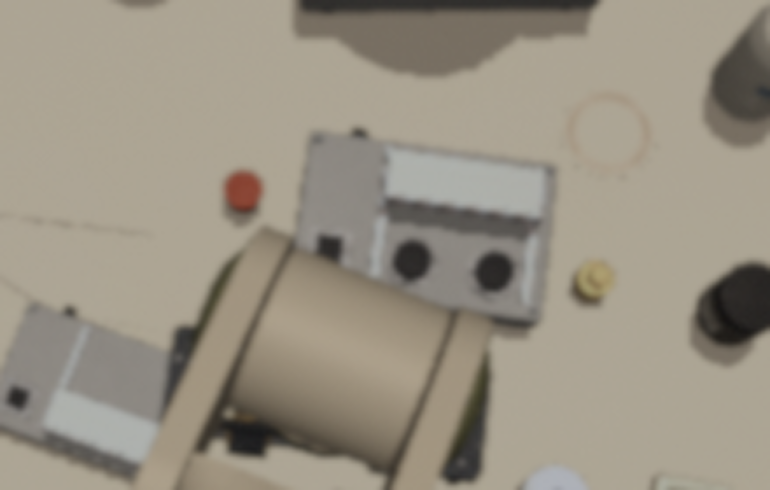

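The top view shows the guard fully back (460,180), both keys free at (412,260) and (493,272), the stopper and weight in place, and the arm clear.

```bash
python3 -m pendant '[0.47,0,0,0,0,0,0,0.47,0,0,0,0,0,0,0.47,0,0,0,0,0,0]'|grep -E 'clock|^force'; python3 -c "from rig import job;print(job.close_job())"
```

```text
clock: 9.85
force: [0.7, 0.4, -0.7]
the job is handed in; nothing more can be done
None
```

I pushed the guard to its back stop, held both start keys fully down together for about 3 s, then let go and moved the arm clear. I handed the job in at about 9.9 s; the hand-in returned no verdict.

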